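# Make up two puzzle kits in the attic room

## Task

Make up the two puzzle kits for the next players: in the long enamel tin lay the magnifying glass in the long pocket and the small equal-armed corner block in the short pocket, and in the wooden tray put the large equal-armed corner block in one of the two equal pockets and the brass jar lid in the other. Each thing must end lying flat on the floor of its pocket, the same way up as you found it. Leave the uneven corner block (one arm long, one short), the padlock and the glass jar where they are.

Things in the scene. Friction and masses are not known exactly. Their poses are not given: they have to be found in the camera images.
- magnifier_mid (a point): Magnifying glass lying flat, 138 mm long, 16 mm high, about 70 g. The point is the middle of its length, 8 mm above its underside. x runs along it towards the lens: brass rim 58 mm in diameter centred at x = +40 mm; dark round horn handle 15 to 16 mm thick from x = -69 to +6 mm. Balances near x = +15 mm. z up.
- small_block_mid (a point): Pale wooden L-shaped corner block. The SMALL one: two equal arms, 50 mm long on their outer faces, 20 mm wide, 40 mm high; about 50 g. The point is the centre of the 50 mm square around it (in the open notch), 20 mm above its underside. Outer corner at x = y = -25 mm; one arm runs along +x (middle line y = -15 mm), one along +y (middle line x = -15 mm). z up.
- large_block_mid (a point): Pale wooden L-shaped corner block. The LARGE one: two equal arms, 72 mm long on their outer faces, 24 mm wide, 40 mm high; about 80 g. The point is the centre of the 72 mm square around it (in the open notch), 20 mm above its underside. Outer corner at x = y = -36 mm; one arm runs along +x (middle line y = -24 mm), one along +y (middle line x = -24 mm). z up.
- lid_mid (a point): Round brass screw-top jar lid lying on the table, knob up, loose, about 80 g: a disc 58 mm in diameter and 16 mm high with a knob 22 mm in diameter on its centre, the knob's side from 18 to 34 mm above the underside (34 mm is the top). The point is on its axis, 17 mm above its underside. z up.
- uneven_block_mid (a point): Pale wooden L-shaped corner block. The UNEVEN one, which stays in the stock and must not be moved: arms 90 mm (along x) and 45 mm (along y) long on their outer faces, each 20 mm wide, 40 mm high. The point is the centre of the 90 by 45 mm rectangle around it, 20 mm above its underside; outer corner at x = -45, y = -22.5 mm.
- tin: Long shallow blue enamel kit tin, fixed, 246 mm (x) by 98 mm (y), walls 4 mm thick, rims 14 mm above the table, floor 4 mm above the table. Origin: centre of its underside. A cross wall makes two pockets 90 mm wide in y: the LONG pocket, 160 mm in x, centred at x = -39, y = 0 mm, and the SHORT pocket, 74 mm in x, centred at x = +82, y = 0 mm.
- tray: Dark wooden kit tray, fixed, 202 mm (x) by 104 mm (y), walls 6 mm thick, rims 14 mm above the table, floor 4 mm above the table. Origin: centre of its underside. A cross wall makes two equal pockets, each 92 by 92 mm, centred at x = -49 and x = +49 mm, y = 0. The large block fits only with its arms roughly along the pocket's walls.
- padlock: Bystander: steel padlock lying flat among the stock, loose, about 75 by 40 mm and 20 mm high, origin under it. Leave it alone.
- jar: Bystander: empty open glass jar, loose, 74 mm in diameter, 85 mm high, origin at the centre of its underside. Leave it alone.
Things that resemble listed ones, but are neither listed nor needed, are in the scene too. What is shaped like the part that bears lid_mid but blue is not meant. Leave any grey or purple look-alike of the part that bears large_block_mid alone.

How it is judged (in metres and radians):
At the end, for the whole second after the job is handed in: Magnifying glass in the tin's long pocket, small corner block in its short pocket, large corner block and brass lid one in each pocket of the wooden tray; each on the pocket floor (height within 4 mm), within 0.12 rad of level and the same way up as at the start, released and at rest (x of magnifier_mid in the frame of tin between -0.064 and -0.014 m and y of magnifier_mid in the frame of tin between -0.03 and 0.03 m and z of magnifier_mid in the frame of tin between 0.008 and 0.016 m and angle between each of magnifier_mid, small_block_mid's own z axis and vertical below 0.12 rad and x of small_block_mid in the frame of tin between 0.052 and 0.112 m and y of small_block_mid in the frame of tin between -0.036 and 0.036 m and z of small_block_mid in the frame of tin between 0.02 and 0.028 m and ((x of large_block_mid in the frame of tray between -0.079 and -0.019 m and y of large_block_mid in the frame of tray between -0.03 and 0.03 m and z of large_block_mid in the frame of tray between 0.02 and 0.028 m and angle between each of large_block_mid, lid_mid's own z axis and vertical below 0.12 rad and x of lid_mid in the frame of tray between 0.019 and 0.079 m and y of lid_mid in the frame of tray between -0.03 and 0.03 m and z of lid_mid in the frame of tray between 0.017 and 0.025 m) or (x of large_block_mid in the frame of tray between 0.019 and 0.079 m and y of large_block_mid in the frame of tray between -0.03 and 0.03 m and z of large_block_mid in the frame of tray between 0.02 and 0.028 m and angle between each of large_block_mid, lid_mid's own z axis and vertical below 0.12 rad and x of lid_mid in the frame of tray between -0.079 and -0.019 m and y of lid_mid in the frame of tray between -0.03 and 0.03 m and z of lid_mid in the frame of tray between 0.017 and 0.025 m)) and linear speed of each of magnifier, small_block, large_block, lid below 0.02 m/s and angular speed of each of magnifier, small_block, large_block, lid below 0.2 rad/s); the robot touches nothing.
It fails at once if the uneven corner block is moved by more than 20 mm (distance of uneven_block_mid from where it was at the start of the episode above 0.02 m).
It fails at once if the padlock is moved by more than 20 mm (distance of padlock from where it was at the start of the episode above 0.02 m).
It fails at once if the glass jar is moved by more than 20 mm (distance of jar from where it was at the start of the episode above 0.02 m).
It also fails if it takes over 96 s, if anything falls off the work surface, if the arm or the gripper's body presses on something with over 40 N, if the wrist force passes 120 N, or if a joint passes its speed limit or range.

## Robot

A 6-joint arm with a two-finger parallel gripper is mounted at the origin on the work surface. World frame = base frame: x ahead of the robot, y to its left, z up, the work surface at z = 0. Lengths are in mm, angles in rad, forces in N, time in s.
With the tool pointing down it reaches from about 275 to 750 mm from the base axis. Payload 10.2 kg.
Tool frame: the origin (TCP) lies at the very end of the fingers, on their centre line; the grasp point (between the pads) lies 19 mm behind it (ctrl.tcp_to_grasp is the distance from the TCP to the grasp point, in mm); z points along the fingers, x is the direction in which the jaws open and shut, and the axes are right-handed (so a half turn about z gives the same grasp; the last joint's range is limited). The gripper opens to 85 mm and grips with 20 to 120 N. Pads are 22 mm wide; open, the fingers measure 114 mm over their backs; the gripper's body (76 mm by 85 mm) begins 54 mm behind the grasp point. The pads swing forward as they close: fully open they stand 13 mm farther back than shut.
Start: joints at [0.915, 0.313, 1.498, -0, 1.331, -0.223], TCP at [220.205, 476.593, 211.194] pointing down, gripper open.
Joint ranges: [-2.94, 2.94], [-0.97, 2.17], [0.19, 2.56], [-1.23, 4.37], [0.02, 3.11], [-2.88, 2.88]. Speed limits (rad/s): [2.39, 2.39, 3.01, 3.14, 3.14, 3.14].

## Interface

Orientations are given as a unit quaternion [w, x, y, z].
In Python, from rig import monitor, vision, order, ctrl gives the robot as it stands. The module is installed in compiled form; this text tells all that it offers.
- The arm moves only by the shell command python3 -m pendant 'ROWS' [FORCE]. ROWS is JSON, a list that holds one entry, the list of rows, each a list of 5 numbers: the closure, from -1 (fully open) to 1 (shut), then the shift along the world's x, y, z in m, then the turn about the world's z in degrees. In form: [[[fingers, dx, dy, dz, spin], ...]]. A call has 1 to 20 rows; each row is the pose to reach, as a shift and turn from the pose commanded when the call began; what a row does not reach only later rows make up. A row lasts 1/10 s, in which the tool goes at most 50 mm and 8.59 degrees, less where a joint would pass 70% of its speed; a pose out of reach is approached as far as the arm can. A call with a gripper value outside its range is refused whole. The fingers move at their own pace and stop on an object; FORCE is the grip in N (left out, the last holds). Time passes only in rows, so rows that repeat a pose let the fingers close. It gives the time, the measured TCP pose, the force and the opening at its end, in the units of the state.
- monitor.sense(): the state, without advancing time (a new reading comes with each control period).
- vision.capture(name): name is "side" or "top" or "wrist"; returns (picture, depth): 480x640x3 uint8, red, green, blue; 480x640 float32, mm along the optical axis (not along the pixel's ray), 0 where there is no reading.
- vision.camera_info(name): a dict with "fov_y" (degrees; the focal length in pixels is half the picture's height over the tangent of half this angle, whatever the lens; pixels are square), "cx", "cy" (the principal point, pixels), "R" (3x3) and "t" (3): a world point X has camera coordinates R X + t; the wrist camera has in their place "hand_eye" (4x4, takes a point from camera to tool coordinates, whose origin is the TCP and whose axes are the tool frame's). Camera axes: x right, y down, z forward; pixel columns grow to the right and rows downward; lengths in mm; the calibration is good to about 2 mm. A picture is of the moment at which its call begins: read the wrist's pose just before it. camera_info takes no time and is no camera call.
- order.finish_job(): hands the job in, once; it reports no verdict.
The state is a dict: "time_s": time; "joints": joint angles; "dq": joint speeds; "tau": joint torques, N m; "eef_pos": TCP position; "ee_rot": TCP orientation; "force": force on the tool from outside, world axes, zero at the start; "wrist_torque": the same for the moment, N m; "grip_width": opening from 0.0 (shut) to 1.0 (fully open).
Only numpy, scipy, OpenCV 4.12 (cv2) and the standard library are available. Lean on these libraries where they do the work, as an engineer would, in place of code of your own. Each camera call takes 0.05 s, during which the arm holds its last target.

## Working session

There is one attempt and no reset: what is moved stays moved. The work goes in short steps, Python scripts to look and compute and a shell command to move; the robot and the scene stay as the last step left them, time stands still between calls to the robot, and variables do not carry over. Pictures are saved under pics/ and viewed, and the job is handed in when it is done.

```bash
ls; mkdir -p pics
cat > h.py <<'E'
import numpy as np, cv2
from rig import monitor, vision, order, ctrl
E
python3 - <<'E'
from h import *
s=monitor.sense(); print(s['time_s'],s['eef_pos'],s['ee_rot'],s['grip_width'],ctrl.tcp_to_grasp)
for n in ['top','side','wrist']:
    p,d=vision.capture(n); np.savez(f'pics/{n}0.npz',p=p,d=d); cv2.imwrite(f'pics/{n}0.png',p[:,:,::-1])
    print(n,vision.camera_info(n))
E
```

```text
pics
0.0 [220.02960372 476.35232024 210.62786621] [ 2.23761838e-04  8.42442130e-01  5.38786435e-01 -6.20014883e-04] 0.999729627071236 18.700000000000003
top {'fov_y': 55.919227563685375, 'cx': 316.25878123138017, 'cy': 237.91906107229613, 'R': array([[-0.02936833, -0.99950337, -0.01142464],
       [-0.99552812,  0.03027434, -0.08948306],
       [ 0.08978449,  0.00874558, -0.99592282]]), 't': array([ 29.35797255, 518.09060483, 897.33473238])}
side {'fov_y': 43.65189535124895, 'cx': 320.7672449211882, 'cy': 237.509334791066, 'R': array([[ 0.82090841, -0.57105746,  0.00165794],
       [-0.38928753, -0.56172933, -0.73001053],
       [ 0.41780928,  0.59862637, -0.68343388]]), 't': array([-429.28940929,  231.13357037,  876.54823037])}
wrist {'fov_y': 58.32476027263142, 'cx': 323.24434857930487, 'cy': 232.1284183274629, 'hand_eye': array([[ 9.99999879e-01, -2.58577502e-04,  4.17749907e-04,
         1.00943485e+00],
       [ 1.38045816e-04,  9.63919708e-01,  2.66193119e-01,
        -6.71961245e+01],
       [-4.71508920e-04, -2.66193029e-01,  9.63919628e-01,
        -1.61751814e+02],
       [ 0.00000000e+00,  0.00000000e+00,  0.00000000e+00,
         1.00000000e+00]])}
```

View pics/top0.png

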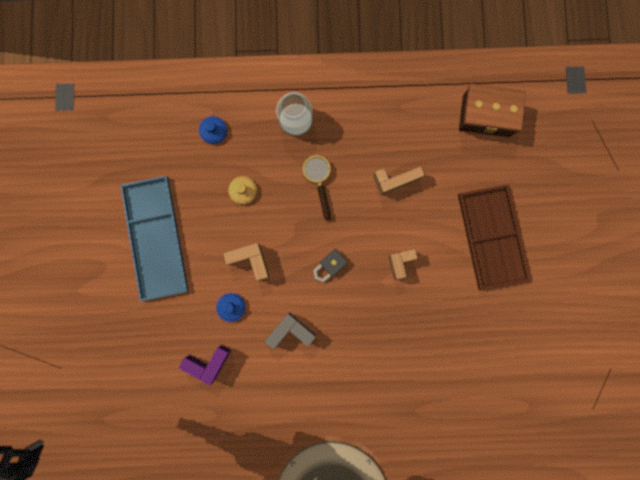

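View pics/side0.png

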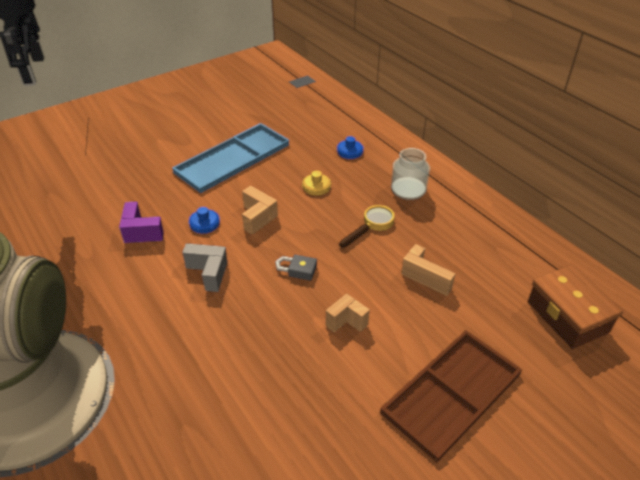

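The top picture shows three pale L blocks: at (246,260) with equal arms and big, at (402,263) with equal arms and small, and at (400,180) with one long arm. The purple (205,365) and grey (290,332) L's are look-alikes. The lids are brass at (243,190) and blue at (213,130) and (231,307). The magnifier is at (320,187), the tin at (155,238) and the tray at (493,237). Next come an enlarged crop and the measurements.

```bash
cat >> h.py <<'E'
def world(name,p,d,pose=None):
    i=vision.camera_info(name); f=240/np.tan(np.radians(i['fov_y']/2))
    v,u=np.mgrid[:480,:640]
    C=np.stack([(u-i['cx'])/f*d,(v-i['cy'])/f*d,d],-1)
    if name!='wrist': return (C-i['t'])@i['R']
    pos,q=pose
    from scipy.spatial.transform import Rotation as Ro
    T=i['hand_eye']; Rt=Ro.from_quat([q[1],q[2],q[3],q[0]]).as_matrix()
    return (C@T[:3,:3].T+T[:3,3])@Rt.T+pos
E
python3 - <<'E'
from h import *
z=np.load('pics/top0.npz'); p,d=z['p'],z['d']; W=world('top',p,d)
flat=(d>0)&(abs(W[:,:,2])<15); A=W[flat]; print('table z med',np.median(A[:,2]))
c=np.linalg.lstsq(np.c_[A[:,:2],np.ones(len(A))],A[:,2],rcond=None)[0];print(c)
m=((W[:,:,2]>7)&(W[:,:,2]<60)&(d>0)).astype(np.uint8)
n,l,st,ce=cv2.connectedComponentsWithStats(m)
for k in range(1,n):
    if st[k,4]<40: continue
    P=W[l==k]; top=np.percentile(P[:,2],90)
    r=cv2.minAreaRect(P[P[:,2]>top-5][:,:2].astype(np.float32))
    print(ce[k].round(),st[k,4],'top',top.round(1),'rect',np.round(r[0],1),np.round(r[1],1),round(r[2],1),'rgb',p[l==k].mean(0).round())
crop=np.hstack([cv2.resize(p[y-45:y+45,x-45:x+45],(260,260),interpolation=cv2.INTER_CUBIC) for x,y in [(246,260),(402,263),(400,180)]])
crop2=np.hstack([cv2.resize(p[y-45:y+45,x-45:x+45],(260,260),interpolation=cv2.INTER_CUBIC) for x,y in [(243,190),(320,187),(333,266)]])
cv2.imwrite('pics/crop1.png',np.vstack([crop,crop2])[:,:,::-1])
E
```

```text
table z med 0.5419865146377324
[-4.56922522e-04  3.14057681e-04  1.00503273e+00]
[492. 110.] 2854 top 58.0 rect [ 770.5 -353.8] [114.6  84.8] 80.4 rgb [130.  80.  46.]
[292. 103.] 190 top 37.7 rect [807.3  56.3] [ 6.6 38.2] 11.0 rgb [121. 100.  81.]
[296. 126.] 326 top 58.3 rect [758.1  53.2] [73.3 38.9] 81.9 rgb [133. 127. 114.]
[213. 129.] 599 top 33.2 rect [757.9 226.7] [21.8 19.2] 44.1 rgb [ 40.  66. 117.]
[319. 178.] 865 top 16.8 rect [625.9  10.4] [ 56.4 134.4] 88.2 rgb [125. 105.  81.]
[396. 179.] 695 top 42.1 rect [ 644.1 -158.5] [44.7 90.1] 19.9 rgb [165. 121.  78.]
[152. 235.] 1076 top 16.2 rect [532.5 350.6] [246.7 100.4] 10.1 rgb [73. 87. 94.]
[242. 189.] 613 top 33.4 rect [625.9 165.1] [19.8 20.3] 48.4 rgb [170. 134.  66.]
[494. 236.] 1247 top 16.3 rect [ 513.4 -351.1] [201.8 105.6] 9.0 rgb [85. 46. 28.]
[249. 259.] 815 top 42.3 rect [468.7 156.5] [72.  71.8] 16.0 rgb [170. 125.  80.]
[331. 264.] 530 top 22.1 rect [461.6  -9.9] [39.6 69.3] 39.4 rgb [101.  90.  78.]
[401. 262.] 462 top 42.3 rect [ 461.4 -162.1] [49.7 50.2] 11.7 rgb [169. 122.  79.]
[230. 307.] 653 top 33.7 rect [385.1 193.4] [20.1 19.9] 87.4 rgb [ 41.  68. 122.]
[290. 331.] 809 top 42.5 rect [320.8  71.5] [71.8 72.2] 48.4 rgb [114. 104.  91.]
[206. 365.] 972 top 42.3 rect [285.  242.7] [72.5 72.3] 60.5 rgb [96. 44. 94.]
[332. 463.] 2792 top 39.4 rect [65.1 -3.4] [103.4  22.9] 87.4 rgb [115. 100.  78.]
```

View pics/crop1.png

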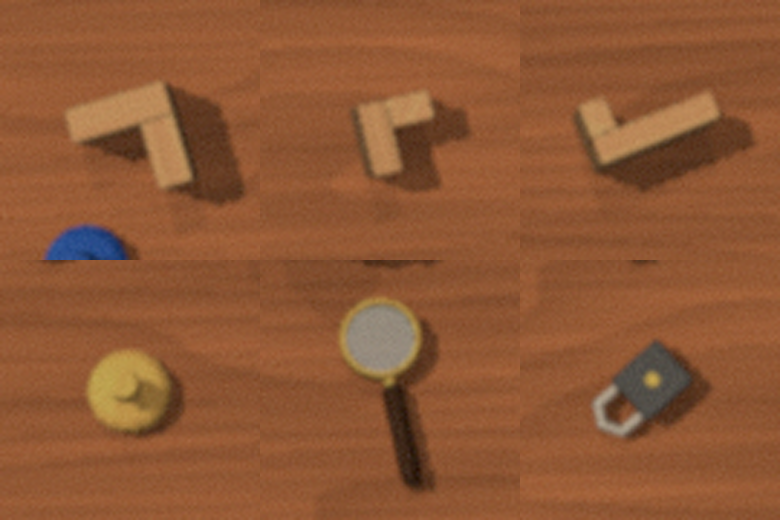

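The crop confirms it. Equal arms measuring 72x72 mm are the large block (246,260), and 50x50 mm is the small one (402,263). The 45x90 mm block (400,180) is the uneven one and stays. The brass lid is at (243,190) and the magnifier's lens points away from the robot. Next I measure the magnifier axis and check the pocket ends.

Run:
```python
from h import *
z=np.load('pics/top0.npz'); p,d=z['p'],z['d']; W=world('top',p,d)
m=((W[:,:,2]>7)&(W[:,:,2]<60)&(d>0)).astype(np.uint8)
n,l,st,ce=cv2.connectedComponentsWithStats(m)
P=W[l==l[210,324]]; print(len(P),P.min(0),P.max(0))
H=P[(P[:,0]<620)]
vx,vy,x0,y0=cv2.fitLine(H[:,:2].astype(np.float32),cv2.DIST_L2,0,.01,.01).ravel(); print('handle dir',np.degrees(np.arctan2(vy,vx)),x0,y0)
L=P[P[:,0]>640]; print('lens',cv2.minEnclosingCircle(L[:,:2].astype(np.float32)))
# tin floor/cross wall
for rc in [(x,y) for x,y in [(150,200),(150,218),(157,255),(480,215),(497,238),(505,262)]]:
    print(rc,W[rc[1],rc[0]].round(1))
```

```text
865 [558.09422107 -18.97119534   7.00667985] [693.34703695  37.39489548  21.92830393]
handle dir 11.391101 589.49347 -5.235469
lens ((665.2140502929688, 9.106432914733887), 28.87830924987793)
(150, 200) [610.9 360.7   5.7]
(150, 218) [571.9 358.4  11.6]
(157, 255) [495.  346.8   2.7]
(480, 215) [ 558.1 -328.2    3. ]
(497, 238) [ 508.9 -359.8    4.5]
(505, 262) [ 458.9 -372.6    5.2]
```

```bash
python3 -m pendant '[[[-1,0.406,-0.311,-0.05,0],[-1,0.406,-0.311,-0.05,0],[-1,0.406,-0.311,-0.05,0],[-1,0.406,-0.311,-0.05,0],[-1,0.406,-0.311,-0.05,0],[-1,0.406,-0.311,-0.05,0],[-1,0.406,-0.311,-0.05,0],[-1,0.406,-0.311,-0.05,0],[-1,0.406,-0.311,-0.05,0],[-1,0.406,-0.311,-0.05,0],[-1,0.406,-0.311,-0.05,0],[-1,0.406,-0.311,-0.05,0],[-1,0.406,-0.311,-0.05,0],[-1,0.406,-0.311,-0.05,0],[-1,0.406,-0.311,-0.05,0],[-1,0.406,-0.311,-0.05,0]]]' 60
```

```text
time_s: 1.75
eef_pos: [625.8, 166.3, 161.6]
ee_rot: [0.0, 0.842, 0.539, 0.0]
force: [0.5, -0.6, -0.7]
grip_width: 0.999
```

Run:
```python
from h import *
s=monitor.sense(); print(s['eef_pos'],s['dq'].round(3) if hasattr(s['dq'],'round') else s['dq'])
p,d=vision.capture('wrist'); cv2.imwrite('pics/w1.png',p[:,:,::-1])
W=world('wrist',p,d,(np.array(s['eef_pos']),s['ee_rot']))
m=((W[:,:,2]>7)&(W[:,:,2]<60)&(d>0)).astype(np.uint8)
n,l,st,ce=cv2.connectedComponentsWithStats(m)
for k in range(1,n):
    if st[k,4]<200: continue
    P=W[l==k]; top=np.percentile(P[:,2],90)
    r=cv2.minAreaRect(P[P[:,2]>top-5][:,:2].astype(np.float32))
    print(ce[k].round(),st[k,4],'top',top.round(1),'rect',np.round(r[0],1),np.round(r[1],1),round(r[2],1))
```

```text
[625.79298009 166.33765873 161.63661554] [-0.005  0.005 -0.002  0.001  0.001 -0.   ]
[212.  29.] 6936 top 39.9 rect [496.7 150.9] [91.2 44.3] 65.5
[536.  80.] 3341 top 14.0 rect [593.3 352.3] [128.9  76.8] 10.1
[635.  11.] 238 top 13.6 rect [593.8 410.6] [20.9  5. ] 11.3
[ 13. 107.] 2229 top 19.3 rect [477.7  -1.2] [14.6 58.7] 55.3
[324. 207.] 4737 top 32.7 rect [627.6 167.7] [21.  21.1] 30.1
[116. 270.] 2390 top 15.0 rect [603.7   5.6] [89.7 36.1] 2.9
[450. 316.] 1712 top 15.0 rect [751.9 225.9] [41.6 58.1] 22.3
[199. 330.] 330 top 15.5 rect [676.8  35. ] [ 7.  37.6] 65.0
[ 14. 361.] 764 top 25.0 rect [ 636.2 -112.1] [21.1  3.5] 22.8
[274. 407.] 3415 top 53.7 rect [750.1  60. ] [63.1 18.7] 75.9
```

View pics/w1.png

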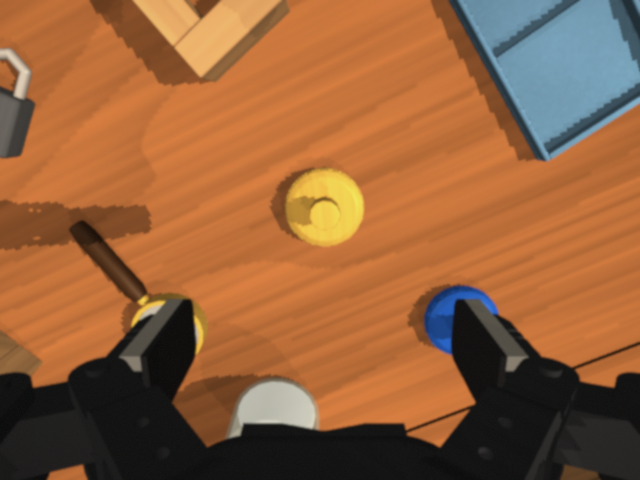

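Brass lid at (324,207) in the wrist view, knob at (325,213). It agrees with the top camera to about 2 mm. Descend and grip the knob.

```bash
python3 -m pendant '[[[-0.2,0.001,0,-0.05,0],[-0.2,0.001,0,-0.10,0],[-0.2,0.001,0,-0.12,0],[-0.2,0.001,0,-0.13,0],[-0.2,0.001,0,-0.141,0],[-0.2,0.001,0,-0.141,0],[-0.2,0.001,0,-0.141,0],[1,0.001,0,-0.141,0],[1,0.001,0,-0.141,0],[1,0.001,0,-0.141,0],[1,0.001,0,-0.141,0],[1,0.001,0,-0.141,0],[1,0.001,0,-0.141,0],[1,0.001,0,-0.141,0]]]' 60
```

```text
time_s: 3.2
eef_pos: [627.2, 165.6, 20.2]
ee_rot: [0.0, 0.842, 0.539, 0.0]
force: [0.5, 0.2, 0.7]
grip_width: -0.001
```

The gripper shut on nothing. Look.

Run:
```python
from h import *
s=monitor.sense(); print(s['eef_pos'],s['grip_width'])
for n in ['side','top','wrist']:
    p,d=vision.capture(n); cv2.imwrite(f'pics/{n}2.png',p[:,:,::-1]); np.savez(f'pics/{n}2.npz',p=p,d=d)
    if n=='side': a=p[100:280,220:460]
    if n=='top': b=p[100:280,140:380]
    if n=='wrist': c=p
cv2.imwrite('pics/c2.png',np.vstack([np.hstack([cv2.resize(a,(400,300)),cv2.resize(b,(400,300))]),np.hstack([cv2.resize(c,(400,300)),np.zeros((300,400,3),np.uint8)])])[:,:,::-1])
```

```text
[627.20632507 165.59689754  20.19037912] -0.0005895393800266868
```

View pics/c2.png

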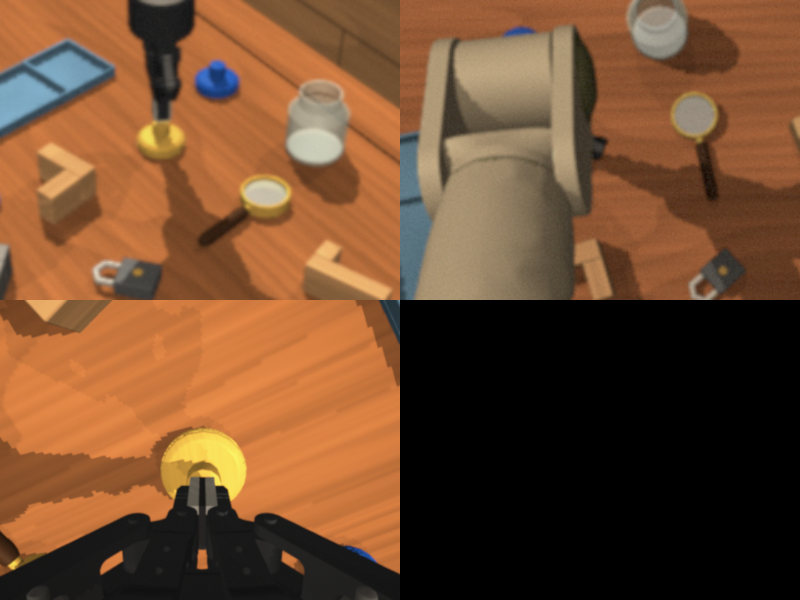

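```bash
python3 - <<'E'
from h import *
s=monitor.sense()
for n in ['side','wrist']:
    z=np.load(f'pics/{n}2.npz'); p,d=z['p'],z['d']
    W=world(n,p,d,(np.array(s['eef_pos']),s['ee_rot']))
    hsv=cv2.cvtColor(p,cv2.COLOR_RGB2HSV)
    m=(hsv[:,:,0]>20)&(hsv[:,:,0]<35)&(hsv[:,:,1]>110)&(hsv[:,:,2]>90)&(d>0)&(np.linalg.norm(W[:,:,:2]-[627,165],axis=2)<60)
    P=W[m&(W[:,:,2]>8)&(W[:,:,2]<20)]; print(n,len(P),P.min(0).round(1),P.max(0).round(1))
    print(' circle',cv2.minEnclosingCircle(P[:,:2].astype(np.float32)))
    K=W[m&(W[:,:,2]>26)]; print(' knob',len(K), K.mean(0) if len(K) else '', K.min(0) if len(K) else '',K.max(0) if len(K) else '')
    # fingers
    g=(hsv[:,:,1]<60)&(d>0)&(np.linalg.norm(W[:,:,:2]-[627,165],axis=2)<40)&(W[:,:,2]>10)&(W[:,:,2]<60)
    F=W[g]; print(' grey',len(F))
    for a in range(15,60,8):
        q=F[(F[:,2]>a)&(F[:,2]<a+8)]
        if len(q): print('  z',a,q.mean(0).round(1),len(q))
E
python3 -c "
import cv2,numpy as np
p=np.load('pics/wrist2.npz')['p'];cv2.imwrite('pics/c3.png',cv2.resize(p[180:400,220:440],(600,600))[:,:,::-1])"
```

```text
side 125 [602.  143.2   9.2] [649.8 188.8  18.9]
 circle ((625.33935546875, 165.22698974609375), 25.08592987060547)
 knob 1 [615.77503391 168.19041306  29.56410542] [615.77503391 168.19041306  29.56410542] [615.77503391 168.19041306  29.56410542]
 grey 37
  z 39 [618.4 164.6  45.7] 1
  z 47 [620.2 155.5  51.8] 19
  z 55 [619.6 156.   57.6] 17
wrist 6376 [599.  144.2   8. ] [653.6 196.7  19.6]
 circle ((626.308837890625, 169.41419982910156), 29.225637435913086)
 knob 433 [623.97218354 175.15587058  35.19406601] [617.45370787 168.88072935  27.810895  ] [631.49903848 181.8467239   58.8281775 ]
 grey 1290
  z 39 [617.8 170.6  46. ] 87
  z 47 [619.6 170.2  51.3] 660
  z 55 [619.7 170.3  57.5] 543
```

View pics/c3.png

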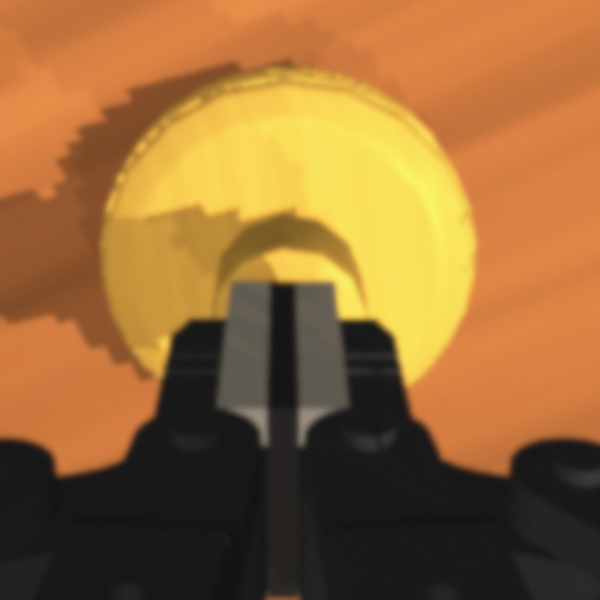

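Run:
```python
from h import *
s=monitor.sense()
z=np.load('pics/wrist2.npz'); W=world('wrist',z['p'],z['d'],(np.array(s['eef_pos']),s['ee_rot']))
for v in range(268,335,4): print(v,W[v,314].round(0),W[v,324].round(0),W[v,334].round(0))
p=np.load('pics/side2.npz')['p'];cv2.imwrite('pics/c4.png',cv2.resize(p[100:220,260:380],(600,600),interpolation=cv2.INTER_CUBIC)[:,:,::-1])
```

```text
268 [617. 168.  27.] [617. 172.  31.] [620. 175.  28.]
272 [617. 168.  31.] [618. 171.  33.] [620. 175.  31.]
276 [618. 167.  32.] [620. 171.  32.] [621. 174.  32.]
280 [619. 167.  34.] [621. 170.  33.] [622. 173.  33.]
284 [617. 168.  44.] [618. 171.  45.] [619. 175.  45.]
288 [616. 168.  48.] [618. 171.  48.] [619. 174.  49.]
292 [617. 168.  51.] [618. 171.  51.] [619. 174.  51.]
296 [616. 169.  55.] [618. 171.  55.] [619. 174.  54.]
300 [617. 168.  57.] [618. 171.  58.] [619. 174.  58.]
304 [617. 169.  61.] [618. 171.  60.] [620. 174.  59.]
308 [617. 168.  63.] [618. 171.  63.] [619. 174.  64.]
312 [617. 169.  66.] [618. 171.  66.] [620. 174.  65.]
316 [617. 168.  67.] [618. 171.  69.] [619. 174.  69.]
320 [617. 168.  70.] [618. 171.  72.] [619. 174.  71.]
324 [617. 169.  74.] [618. 171.  72.] [619. 174.  73.]
328 [567. 195. 182.] [618. 171.  77.] [619. 174.  75.]
332 [617. 169.  78.] [619. 171.  77.] [620. 174.  77.]
```

View pics/c4.png

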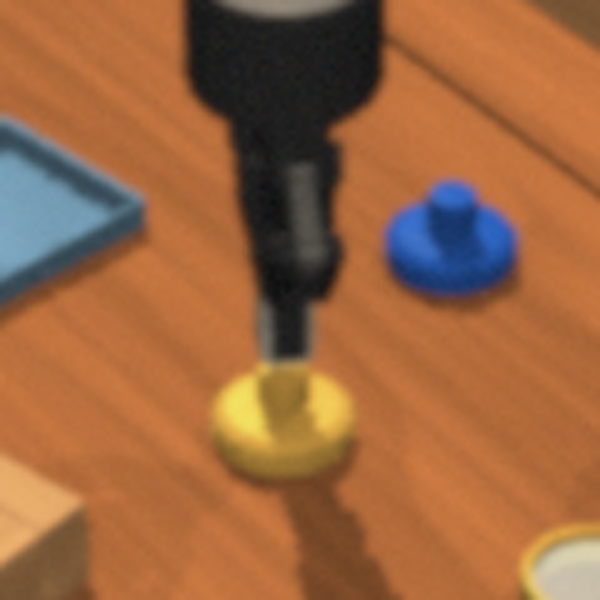

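The wrist depth shows the knob top at z≈33 (row 280) and the fingertips ending at z≈43 (row 284), directly above the knob. So the real fingertips end about 22 mm short of the stated TCP, while xy agrees. I'll go lower in guarded steps.

```bash
python3 -m pendant '[[[0,0,0,0,0],[0,0,0,0,0],[0,0,0,0,0],[0,0,0,0,0],[0,0,0,-0.01,0],[0,0,0,-0.016,0],[0,0,0,-0.02,0],[0,0,0,-0.02,0]]]' 60
python3 - <<'E'
from h import *
s=monitor.sense(); print(s['eef_pos'],s['force'],s['grip_width'])
p,d=vision.capture('wrist'); W=world('wrist',p,d,(np.array(s['eef_pos']),s['ee_rot']))
cv2.imwrite('pics/w3.png',p[:,:,::-1])
for u in (280,290,300,345,355,365):
    print(u,[tuple(W[v,u].round(0)) for v in range(250,340,6)])
E
```

```text
time_s: 4.15
eef_pos: [626.7, 165.5, -0.8]
ee_rot: [-0.0, 0.842, 0.539, -0.001]
force: [-0.8, -0.2, -0.1]
grip_width: 0.499
[626.70988374 165.54566496  -0.83325576] [-0.81384669 -0.24182766 -0.075186  ] 0.49878085244933684
280 [(np.float64(603.0), np.float64(160.0), np.float64(12.0)), (np.float64(605.0), np.float64(160.0), np.float64(13.0)), (np.float64(607.0), np.float64(159.0), np.float64(14.0)), (np.float64(609.0), np.float64(158.0), np.float64(14.0)), (np.float64(610.0), np.float64(157.0), np.float64(15.0)), (np.float64(613.0), np.float64(156.0), np.float64(14.0)), (np.float64(615.0), np.float64(155.0), np.float64(15.0)), (np.float64(617.0), np.float64(154.0), np.float64(14.0)), (np.float64(619.0), np.float64(153.0), np.float64(14.0)), (np.float64(621.0), np.float64(152.0), np.float64(14.0)), (np.float64(623.0), np.float64(151.0), np.float64(15.0)), (np.float64(626.0), np.float64(149.0), np.float64(14.0)), (np.float64(628.0), np.float64(148.0), np.float64(14.0)), (np.float64(630.0), np.float64(147.0), np.float64(14.0)), (np.float64(632.0), np.float64(146.0), np.float64(14.0))]
29
[... 3673 characters left out ...]
0)), (np.float64(621.0), np.float64(186.0), np.float64(15.0)), (np.float64(623.0), np.float64(185.0), np.float64(15.0)), (np.float64(626.0), np.float64(184.0), np.float64(15.0)), (np.float64(628.0), np.float64(183.0), np.float64(14.0)), (np.float64(630.0), np.float64(182.0), np.float64(15.0)), (np.float64(632.0), np.float64(181.0), np.float64(14.0)), (np.float64(634.0), np.float64(180.0), np.float64(15.0)), (np.float64(636.0), np.float64(179.0), np.float64(15.0)), (np.float64(639.0), np.float64(178.0), np.float64(15.0)), (np.float64(641.0), np.float64(177.0), np.float64(14.0)), (np.float64(643.0), np.float64(176.0), np.float64(15.0)), (np.float64(646.0), np.float64(175.0), np.float64(14.0))]
```

View pics/w3.png

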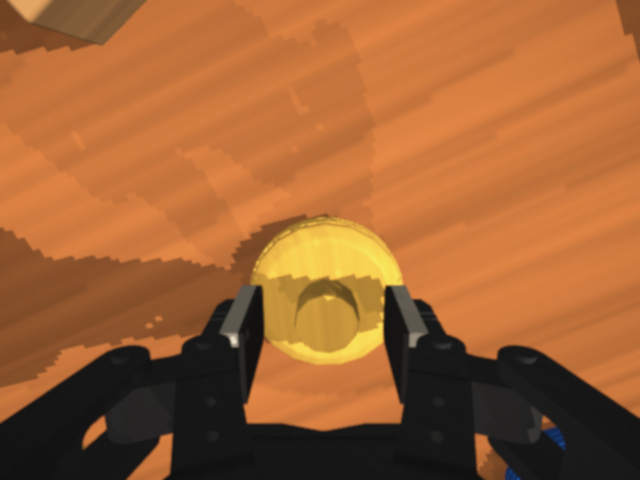

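The knob at (328,305) is centred between the fingers. Check the tip height.

Run:
```python
from h import *
s=monitor.sense()
p,d=vision.capture('wrist'); W=world('wrist',p,d,(np.array(s['eef_pos']),s['ee_rot']))
for u in (242,256,393,405):
    print(u,[(v,int(W[v,u,0]),int(W[v,u,1]),int(W[v,u,2])) for v in range(280,330,5)])
```

```text
242 [(280, 611, 137, -1), (285, 613, 136, -2), (290, 606, 146, 29), (295, 606, 147, 33), (300, 606, 148, 37), (305, 607, 148, 41), (310, 607, 149, 44), (315, 607, 149, 47), (320, 608, 149, 49), (325, 608, 150, 54)]
256 [(280, 610, 147, 12), (285, 611, 146, 12), (290, 608, 150, 28), (295, 608, 151, 33), (300, 609, 151, 35), (305, 610, 150, 35), (310, 612, 150, 36), (315, 613, 149, 37), (320, 614, 149, 37), (325, 615, 148, 38)]
393 [(280, 631, 193, 12), (285, 632, 192, 13), (290, 627, 192, 29), (295, 627, 191, 32), (300, 626, 190, 37), (305, 626, 190, 41), (310, 628, 189, 40), (315, 629, 189, 41), (320, 631, 188, 41), (325, 632, 187, 41)]
405 [(280, 639, 197, -1), (285, 641, 196, 0), (290, 628, 195, 30), (295, 629, 194, 32), (300, 628, 194, 36), (305, 627, 193, 41), (310, 627, 193, 44), (315, 627, 192, 47), (320, 627, 192, 50), (325, 627, 191, 53)]
```

```bash
python3 -m pendant '[[[0,0,0,-0.004,0],[0,0,0,-0.007,0],[0,0,0,-0.007,0],[1,0,0,-0.007,0],[1,0,0,-0.007,0],[1,0,0,-0.007,0],[1,0,0,-0.007,0],[1,0,0,-0.007,0],[1,0,0,-0.007,0]]]' 60
```

```text
time_s: 5.15
eef_pos: [628.9, 165.8, -4.1]
ee_rot: [0.001, 0.842, 0.539, 0.002]
force: [-2.0, 0.0, 15.8]
grip_width: 0.229
```

```bash
python3 -m pendant '[[[1,0,0,0.004,0],[1,0,0,0.01,0],[1,0,0,0.03,0],[1,0,0,0.06,0],[1,0,0,0.10,0],[1,0,0,0.10,0],[1,0,0,0.10,0]]]' 60;  python3 - <<'E'
from h import *
s=monitor.sense(); print(s['eef_pos'],s['force'],s['grip_width'])
p,d=vision.capture('wrist'); cv2.imwrite('pics/w4.png',p[:,:,::-1])
W=world('wrist',p,d,(np.array(s['eef_pos']),s['ee_rot']))
print([(v,W[v,325].round(0).tolist()) for v in range(230,330,8)])
E
```

```text
time_s: 5.85
eef_pos: [627.2, 165.6, 93.6]
ee_rot: [0.0, 0.842, 0.539, 0.0]
force: [0.1, 0.3, -1.9]
grip_width: 0.23
[627.24720796 165.60626772  93.58762033] [ 0.09944775  0.27548231 -1.85945411] 0.229578581293137
[(230, [603.0, 179.0, 110.0]), (238, [605.0, 178.0, 113.0]), (246, [608.0, 176.0, 111.0]), (254, [610.0, 175.0, 112.0]), (262, [613.0, 174.0, 112.0]), (270, [615.0, 173.0, 113.0]), (278, [617.0, 172.0, 115.0]), (286, [617.0, 172.0, 124.0]), (294, [617.0, 172.0, 130.0]), (302, [618.0, 171.0, 132.0]), (310, [621.0, 170.0, 131.0]), (318, [624.0, 169.0, 130.0]), (326, [627.0, 168.0, 130.0])]
```

View pics/w4.png

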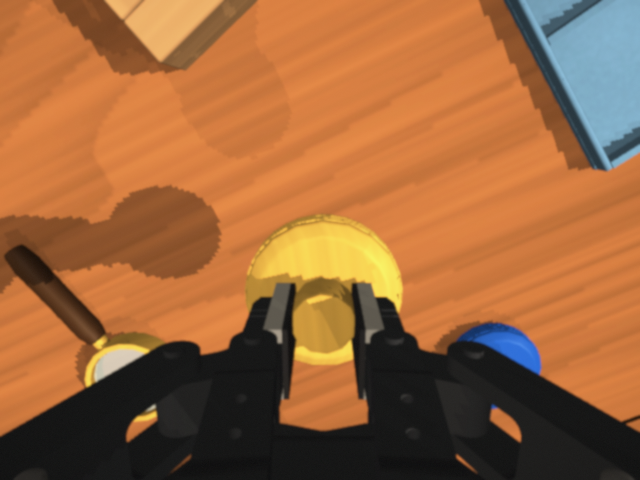

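The lid is held level, its underside at about TCP+4 mm. Carry it to the tray's near pocket.

```bash
python3 -m pendant '[[[1,-0.162,-0.524,0,0],[1,-0.162,-0.524,0,0],[1,-0.162,-0.524,0,0],[1,-0.162,-0.524,0,0],[1,-0.162,-0.524,0,0],[1,-0.162,-0.524,0,0],[1,-0.162,-0.524,0,0],[1,-0.162,-0.524,0,0],[1,-0.162,-0.524,0,0],[1,-0.162,-0.524,0,0],[1,-0.162,-0.524,0,0],[1,-0.162,-0.524,0,0],[1,-0.162,-0.524,0,0],[1,-0.162,-0.524,0,0],[1,-0.162,-0.524,0,0],[1,-0.162,-0.524,0,0]]]' 60;  python3 - <<'E'
from h import *
s=monitor.sense(); print(s['eef_pos'],s['force'],s['grip_width'])
p,d=vision.capture('wrist'); cv2.imwrite('pics/w5.png',p[:,:,::-1])
p,d=vision.capture('side'); cv2.imwrite('pics/s5.png',p[:,:,::-1])
E
```

```text
time_s: 7.5
eef_pos: [465.6, -357.4, 93.1]
ee_rot: [-0.0, 0.842, 0.539, -0.0]
force: [0.0, -0.2, -0.5]
grip_width: 0.229
[ 465.63257278 -357.41000976   93.12957388] [ 0.04626851 -0.23218945 -0.48915795] 0.22882752168444467
```

View pics/w5.png

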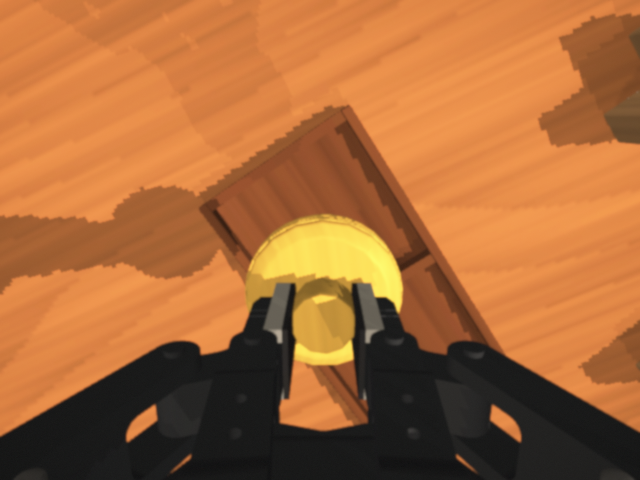

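The lid is over the near pocket, in view at (325,290). Lower it and release.

```bash
python3 -m pendant '[[[1,0,0,-0.04,0],[1,0,0,-0.07,0],[1,0,0,-0.083,0],[1,0,0,-0.09,0],[1,0,0,-0.093,0],[1,0,0,-0.093,0],[1,0,0,-0.093,0]]]' 60
```

```text
time_s: 8.3
eef_pos: [465.7, -358.9, 1.3]
ee_rot: [0.001, 0.842, 0.539, 0.0]
force: [-0.1, 0.3, -1.4]
grip_width: 0.229
```

```bash
python3 -m pendant '[[[1,0,0,-0.002,0],[1,0,0,-0.002,0],[0.2,0,0,-0.002,0],[0.2,0,0,-0.002,0],[0.2,0,0,-0.002,0],[0.2,0,0,0.02,0],[0.2,0,0,0.05,0],[0.2,0,0,0.10,0],[0.2,0,0,0.14,0],[-0.5,0,0,0.14,0]]]' 60;  python3 - <<'E'
from h import *
s=monitor.sense(); print(s['eef_pos'],s['force'],s['grip_width'])
p,d=vision.capture('wrist'); cv2.imwrite('pics/w6.png',p[:,:,::-1])
E
```

```text
time_s: 9.3
eef_pos: [466.9, -360.2, 146.0]
ee_rot: [0.005, 0.842, 0.539, 0.001]
force: [-0.3, 0.6, 0.3]
grip_width: 0.558
[ 466.94233124 -360.23291076  145.96418295] [-0.34379914  0.63660291  0.28233065] 0.5579819354259934
```

View pics/w6.png

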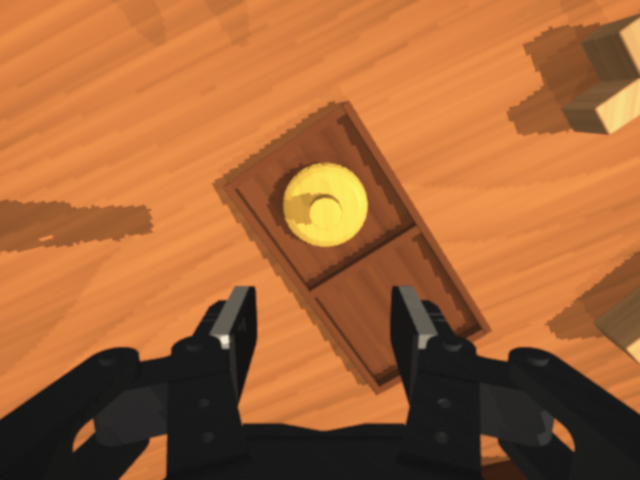

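The lid is flat in the near pocket at (325,205). On to the large block.

```bash
python3 -m pendant '[[[-0.5,0.0255,0.525,0.01,-49],[-0.5,0.0255,0.525,0.01,-49],[-0.5,0.0255,0.525,0.01,-49],[-0.5,0.0255,0.525,0.01,-49],[-0.5,0.0255,0.525,0.01,-49],[-0.5,0.0255,0.525,0.01,-49],[-0.5,0.0255,0.525,0.01,-49],[-0.5,0.0255,0.525,0.01,-49],[-0.5,0.0255,0.525,0.01,-49],[-0.5,0.0255,0.525,0.01,-49],[-0.5,0.0255,0.525,0.01,-49],[-0.5,0.0255,0.525,0.01,-49],[-0.5,0.0255,0.525,0.01,-49],[-0.5,0.0255,0.525,0.01,-49],[-0.5,0.0255,0.525,0.01,-49]]]' 60;  python3 - <<'E'
from h import *
s=monitor.sense(); print(s['eef_pos'],s['ee_rot'],s['grip_width'])
p,d=vision.capture('wrist'); cv2.imwrite('pics/w7.png',p[:,:,::-1])
W=world('wrist',p,d,(np.array(s['eef_pos']),s['ee_rot']))
m=((W[:,:,2]>7)&(W[:,:,2]<60)&(d>0)).astype(np.uint8)
n,l,st,ce=cv2.connectedComponentsWithStats(m)
for k in range(1,n):
    if st[k,4]<200: continue
    P=W[l==k]; top=np.percentile(P[:,2],90)
    r=cv2.minAreaRect(P[P[:,2]>top-5][:,:2].astype(np.float32))
    print(ce[k].round(),st[k,4],'top',top.round(1),'rect',np.round(r[0],1),np.round(r[1],1),round(r[2],1))
E
```

```text
time_s: 10.85
eef_pos: [490.7, 165.5, 149.8]
ee_rot: [0.0, 0.99, 0.14, -0.0]
force: [0.5, -0.0, 0.0]
grip_width: 0.748
[490.69707535 165.45162213 149.83959237] [ 4.92053739e-05  9.90142267e-01  1.40064791e-01 -3.78375796e-04] 0.7480390399672717
[34. 50.] 4617 top 39.6 rect [287.3 216.3] [25.3 42.7] 60.8
[460.  25.] 3560 top 13.9 rect [537.9 315.1] [242.   22.6] 10.1
[187. 128.] 5940 top 32.7 rect [385.9 195.5] [21.2 21.2] 23.7
[302. 232.] 7282 top 39.8 rect [469.7 159.1] [71.9 72.2] 15.5
[ 76. 270.] 8470 top 39.7 rect [322.2  74.4] [73.6 72.2] 48.3
[238. 405.] 2040 top 19.6 rect [470.9 -11.7] [33.3 36.1] 38.6
```

View pics/w7.png

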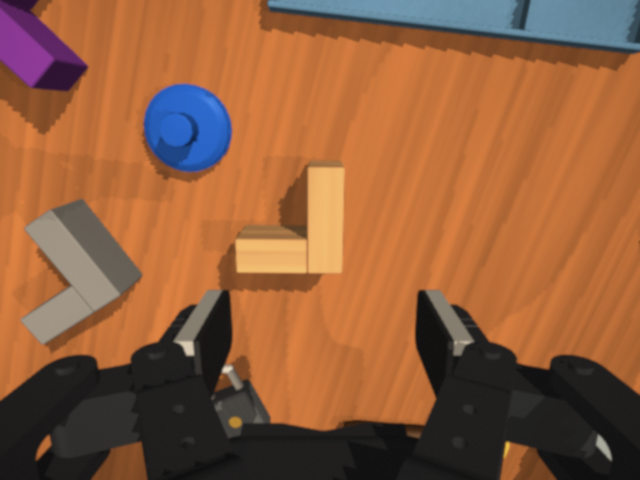

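Large block in the wrist view: outer corner at (343,272), arms running up to (325,165) and left to (237,255). Its centre agrees to 2.5 mm. Descend on the upper arm.

```bash
python3 -m pendant '[[[0,0.001,0.004,-0.05,0],[0,0.001,0.004,-0.09,0],[0,0.001,0.004,-0.09,0],[0,0.001,0.004,-0.12,0],[0,0.001,0.004,-0.14,0],[0,0.001,0.004,-0.152,0],[0,0.001,0.004,-0.152,0],[0,0.001,0.004,-0.152,0],[1,0.001,0.004,-0.152,0],[1,0.001,0.004,-0.152,0],[1,0.001,0.004,-0.152,0],[1,0.001,0.004,-0.152,0],[1,0.001,0.004,-0.152,0],[1,0.001,0.004,-0.152,0]]]' 60
```

```text
time_s: 12.3
eef_pos: [492.7, 170.7, -0.3]
ee_rot: [0.0, 0.99, 0.141, 0.001]
force: [-2.1, 0.2, 6.4]
grip_width: 0.267
```

Run:
```python
from h import *
p,d=vision.capture('wrist'); cv2.imwrite('pics/w8.png',p[:,:,::-1])
```

```text
(no output)
```

View pics/w8.png

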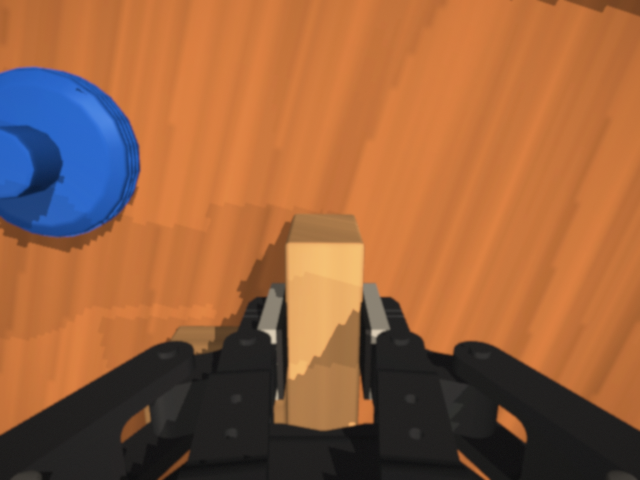

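Gripped on the arm at (325,330). Lift and check.

```bash
python3 -m pendant '[[[1,0,0,0.01,0],[1,0,0,0.04,0],[1,0,0,0.08,0],[1,0,0,0.12,0],[1,0,0,0.12,0],[1,0,0,0.12,0]]]' 60
python3 - <<'E'
from h import *
s=monitor.sense(); print(s['eef_pos'],s['grip_width'])
p,d=vision.capture('wrist'); cv2.imwrite('pics/w9.png',p[:,:,::-1])
p,d=vision.capture('side'); cv2.imwrite('pics/s9.png',cv2.resize(p[60:260,160:400],(600,500))[:,:,::-1])
E
```

```text
time_s: 12.95
eef_pos: [491.8, 170.6, 119.1]
ee_rot: [0.0, 0.99, 0.141, 0.001]
force: [-0.1, 0.5, -0.2]
grip_width: 0.268
[491.81480244 170.6457678  119.14471006] 0.2682893650472819
```

View pics/s9.png

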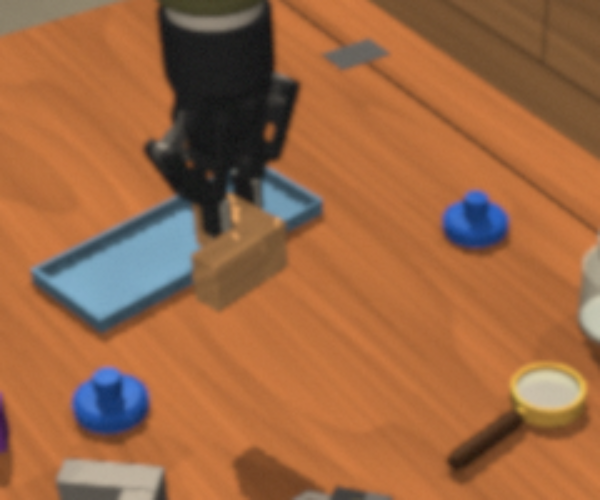

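View pics/w9.png

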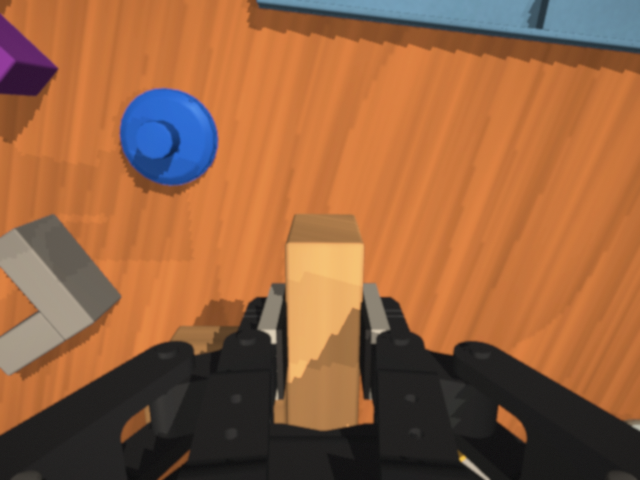

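Held level. Carry it to the tray's far pocket.

```bash
python3 -m pendant '[[[1,0.095,-0.503,0,-7],[1,0.095,-0.503,0,-7],[1,0.095,-0.503,0,-7],[1,0.095,-0.503,0,-7],[1,0.095,-0.503,0,-7],[1,0.095,-0.503,0,-7],[1,0.095,-0.503,0,-7],[1,0.095,-0.503,0,-7],[1,0.095,-0.503,0,-7],[1,0.095,-0.503,0,-7],[1,0.095,-0.503,0,-7],[1,0.095,-0.503,0,-7],[1,0.095,-0.503,0,-7],[1,0.095,-0.503,0,-7],[1,0.095,-0.503,0,-7],[1,0.095,-0.503,-0.05,-7],[1,0.095,-0.503,-0.08,-7],[1,0.095,-0.503,-0.08,-7]]]' 60
python3 - <<'E'
from h import *
s=monitor.sense(); print(s['eef_pos'],s['grip_width'])
p,d=vision.capture('wrist'); cv2.imwrite('pics/w10.png',p[:,:,::-1])
p,d=vision.capture('side'); cv2.imwrite('pics/s10.png',cv2.resize(p[280:480,360:600],(600,500))[:,:,::-1])
E
```

```text
time_s: 14.85
eef_pos: [584.8, -330.0, 33.9]
ee_rot: [-0.003, 0.997, 0.081, -0.003]
force: [-1.4, 0.3, -0.9]
grip_width: 0.266
[ 584.77540505 -330.03238246   33.8862722 ] 0.2661907135948207
```

View pics/s10.png

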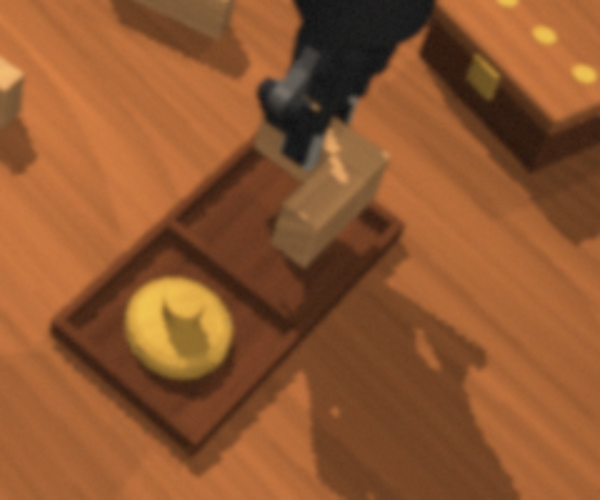

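View pics/w10.png

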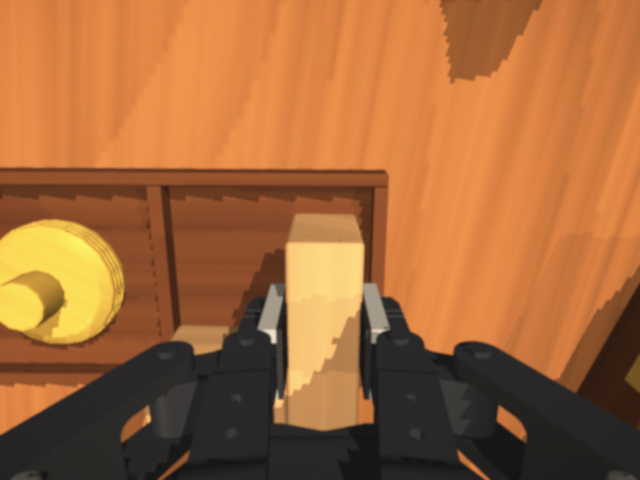

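Run:
```python
from h import *
s=monitor.sense(); print(s['eef_pos'])
p,d=vision.capture('wrist'); W=world('wrist',p,d,(np.array(s['eef_pos']),s['ee_rot']))
m=(W[:,:,2]>50)&(W[:,:,2]<85)&(d>0)
a=np.radians(9); ax=np.array([np.cos(a),np.sin(a)]); ay=np.array([-np.sin(a),np.cos(a)])
hsv=cv2.cvtColor(p,cv2.COLOR_RGB2HSV)
B=W[240:300,288:361].reshape(-1,3); B=B[(B[:,2]>60)&(B[:,2]<90)]
print('block arm top x',(B@np.r_[ax,0]).min(),(B@np.r_[ax,0]).max(),'y max',(B@np.r_[ay,0]).max(),'z',np.median(B[:,2]))
T=W[(W[:,:,2]>9)&(W[:,:,2]<20)&(d>0)&(p[:,:,0]<140)]
print('tray x max',np.percentile(T@np.r_[ax,0],99.5),'y max',np.percentile(T@np.r_[ay,0],99.5))
print([W[178,u].round(1).tolist() for u in (200,250,300,370)]); print([W[v,380].round(1).tolist() for v in (180,200,240)])
```

```text
[ 587.22803038 -332.23838358   39.46213267]
block arm top x 517.6959074325089 540.1056381098805 y max -388.3694600958728 z 78.69481396511118
tray x max 678.2087579634444 y max -373.35863965302167
[[525.6, -302.3, 3.3], [549.7, -297.0, 12.8], [571.3, -293.5, 12.5], [601.6, -288.5, 13.7]]
[[606.2, -288.8, 12.6], [607.9, -297.5, 12.8], [614.4, -319.8, -2.4]]
```

About 6–9 mm of clearance on the near sides. Lower with 2 mm of correction, release and lift.

```bash
python3 -m pendant '[[[1,-0.001,-0.002,-0.015,0],[1,-0.001,-0.002,-0.025,0],[1,-0.001,-0.002,-0.032,0],[1,-0.001,-0.002,-0.036,0],[1,-0.001,-0.002,-0.036,0],[1,-0.001,-0.002,-0.036,0]]]' 60
```

```text
time_s: 15.6
eef_pos: [585.8, -334.5, 3.7]
ee_rot: [0.0, 0.997, 0.08, 0.0]
force: [-5.0, 3.4, 11.3]
grip_width: 0.266
```

```bash
python3 -m pendant '[[[0.1,0,0,0,0],[0.1,0,0,0,0],[0.1,0,0,0,0],[0.1,0,0,0.01,0],[0.1,0,0,0.04,0],[0.1,0,0,0.08,0],[0,0,0,0.12,0],[0,0,0,0.14,0],[0,-0.107,0.166,0.14,2.5],[0,-0.107,0.166,0.14,2.5],[0,-0.107,0.166,0.14,2.5],[0,-0.107,0.166,0.14,2.5],[0,-0.107,0.166,0.14,2.5],[0,-0.107,0.166,0.14,2.5],[0,-0.107,0.166,0.14,2.5],[0,-0.107,0.166,0.14,2.5]]]' 60
python3 - <<'E'
from h import *
s=monitor.sense(); print(s['eef_pos'],s['grip_width'])
p,d=vision.capture('wrist'); cv2.imwrite('pics/w11.png',p[:,:,::-1])
W=world('wrist',p,d,(np.array(s['eef_pos']),s['ee_rot']))
m=((W[:,:,2]>25)&(W[:,:,2]<60)&(d>0)).astype(np.uint8)
n,l,st,ce=cv2.connectedComponentsWithStats(m)
for k in range(1,n):
    if st[k,4]<200: continue
    P=W[l==k]; top=np.percentile(P[:,2],90)
    r=cv2.minAreaRect(P[P[:,2]>top-5][:,:2].astype(np.float32))
    print(ce[k].round(),st[k,4],'top',top.round(1),'rect',np.round(r[0],1),np.round(r[1],1),round(r[2],1))
p,d=vision.capture('side'); cv2.imwrite('pics/s11.png',p[:,:,::-1])
E
```

```text
time_s: 17.2
eef_pos: [479.3, -169.4, 142.3]
ee_rot: [0.0, 0.995, 0.102, 0.0]
force: [0.7, 0.4, -0.2]
grip_width: 0.5
[ 479.26824387 -169.3651572   142.30318762] 0.5001112692448472
[307. 194.] 4167 top 39.9 rect [ 462.4 -160.4] [49.8 50.6] 12.2
[560. 241.] 6755 top 39.8 rect [ 645.3 -156.6] [46.1 90.3] 20.2
```

View pics/w11.png

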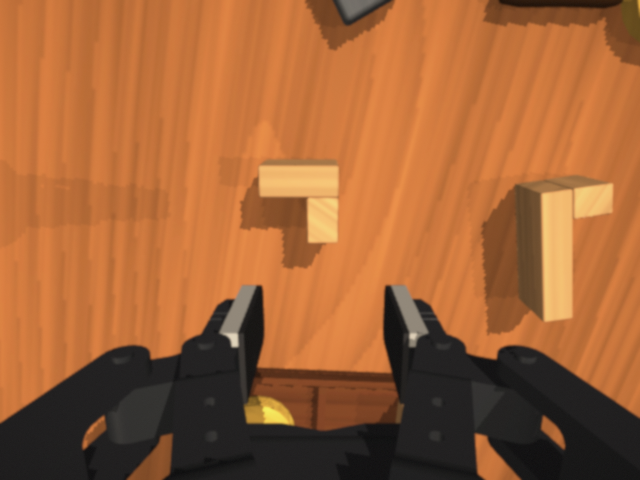

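View pics/s11.png

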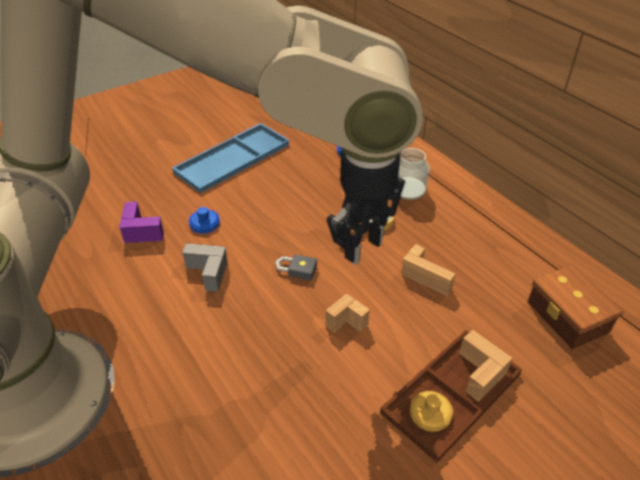

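The large block sits in the tray's far pocket, seen at (487,362) in the side view. The small block's outer corner is at (338,163) in the wrist view; I'll grip its lower arm at (322,220).

```bash
python3 -m pendant '[[[0,0,0,-0.05,0],[0,0,0,-0.09,0],[0,0,0,-0.12,0],[0,0,0,-0.135,0],[0,0,0,-0.144,0],[0,0,0,-0.144,0],[0,0,0,-0.144,0],[1,0,0,-0.144,0],[1,0,0,-0.144,0],[1,0,0,-0.144,0],[1,0,0,-0.144,0],[1,0,0,-0.144,0],[1,0,0,-0.13,0],[1,0,0,-0.09,0],[1,0,0,-0.05,0],[1,0,0,-0.02,0],[1,0,0,-0.02,0]]]' 60
python3 - <<'E'
from h import *
s=monitor.sense(); print(s['eef_pos'],s['grip_width'])
p,d=vision.capture('wrist'); cv2.imwrite('pics/w12.png',p[:,:,::-1])
p,d=vision.capture('side'); cv2.imwrite('pics/s12.png',cv2.resize(p[180:380,240:480],(600,500))[:,:,::-1])
E
```

```text
time_s: 19.0
eef_pos: [480.5, -169.4, 126.4]
ee_rot: [0.002, 0.995, 0.102, 0.003]
force: [0.7, 0.7, -1.1]
grip_width: 0.222
[ 480.4693225  -169.41013543  126.40866414] 0.22153436106523236
```

View pics/s12.png

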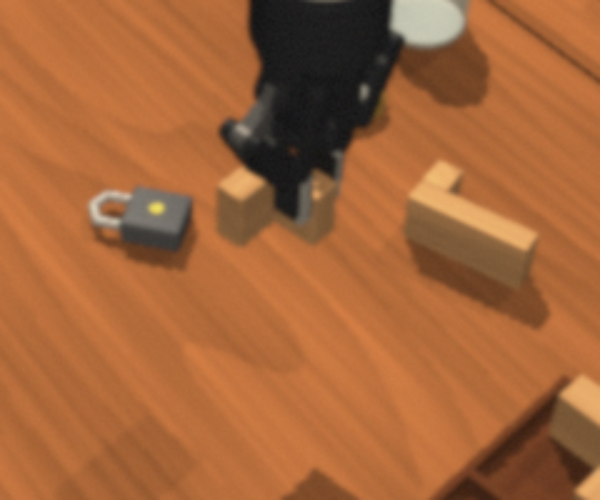

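View pics/w12.png

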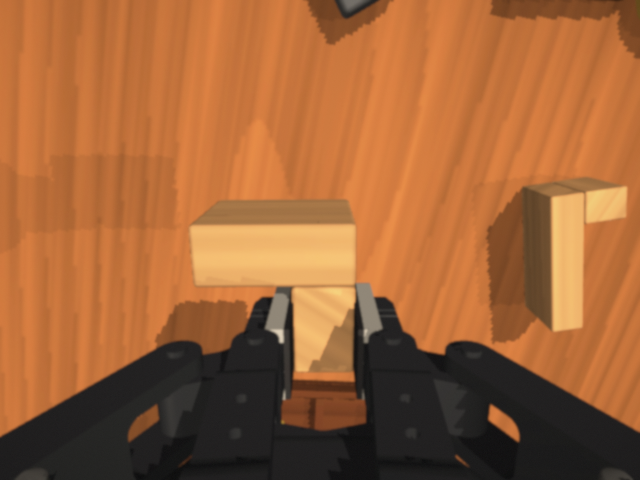

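Held level. Carry it to the tin's short pocket.

```bash
python3 -m pendant '[[[1,0.15,0.526,0,-2],[1,0.15,0.526,0,-2],[1,0.15,0.526,0,-2],[1,0.15,0.526,0,-2],[1,0.15,0.526,0,-2],[1,0.15,0.526,0,-2],[1,0.15,0.526,0,-2],[1,0.15,0.526,0,-2],[1,0.15,0.526,0,-2],[1,0.15,0.526,0,-2],[1,0.15,0.526,0,-2],[1,0.15,0.526,0,-2],[1,0.15,0.526,0,-2],[1,0.15,0.526,0,-2],[1,0.15,0.526,0,-2],[1,0.15,0.526,-0.05,-2],[1,0.15,0.526,-0.08,-2],[1,0.15,0.526,-0.08,-2],[1,0.15,0.526,-0.08,-2]]]' 60
python3 - <<'E'
from h import *
s=monitor.sense(); print(s['eef_pos'],s['grip_width'])
p,d=vision.capture('wrist'); cv2.imwrite('pics/w13.png',p[:,:,::-1])
W=world('wrist',p,d,(np.array(s['eef_pos']),s['ee_rot']))
a=np.radians(10.1); c,sn=np.cos(a),np.sin(a)
D=W-np.array([533,351.5,0]); X=c*D[:,:,0]+sn*D[:,:,1]; Y=-sn*D[:,:,0]+c*D[:,:,1]
m=(W[:,:,2]>75)&(W[:,:,2]<100)&(d>0)&(p[:,:,0]>120); 
print('block in tin frame', [np.percentile(q[m],[1,99]).round(1) for q in (X,Y)],np.median(W[:,:,2][m]))
r=(W[:,:,2]>9)&(W[:,:,2]<20)&(d>0); print('rim',[np.percentile(q[r],[.5,99.5]).round(1) for q in (X,Y)])
E
```

```text
time_s: 21.0
eef_pos: [629.3, 357.1, 43.7]
ee_rot: [-0.0, 0.996, 0.084, 0.001]
force: [0.7, -0.3, -0.9]
grip_width: 0.218
[629.32748888 357.12747686  43.70288006] 0.2182136153352496
block in tin frame [array([ 57.9, 111.2]), array([-22.9,  25.6])] 83.36457689177435
rim [array([-62.2, 123.3]), array([-47. ,  50.6])]
```

View pics/w13.png

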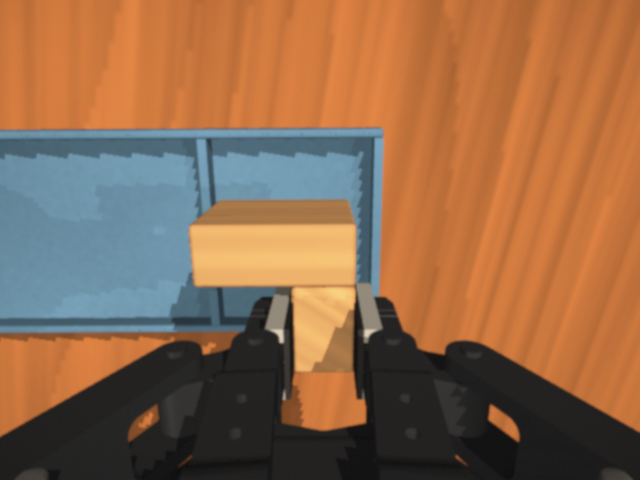

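Block X 58..110, Y ±25 in the tin frame; the pocket is X 45..119, Y ±45, so it is clear. Lower.

```bash
python3 -m pendant '[[[1,0,0,-0.02,0],[1,0,0,-0.032,0],[1,0,0,-0.037,0],[1,0,0,-0.040,0],[1,0,0,-0.040,0],[1,0,0,-0.040,0]]]' 60
```

```text
time_s: 21.65
eef_pos: [629.2, 357.8, 3.4]
ee_rot: [-0.0, 0.996, 0.085, 0.001]
force: [-0.2, -0.7, 2.6]
grip_width: 0.216
```

```bash
python3 -m pendant '[[[1,0,0,-0.001,0],[0.1,0,0,-0.001,0],[0.1,0,0,-0.001,0],[0.1,0,0,-0.001,0],[0.1,0,0,0.01,0],[0.1,0,0,0.04,0],[0,0,0,0.08,0],[0,0,0,0.12,0],[0,0,0,0.14,0]]]' 60; python3 -m pendant '[[[0,-0.010,-0.356,0,92],[0,-0.010,-0.356,0,92],[0,-0.010,-0.356,0,92],[0,-0.010,-0.356,0,92],[0,-0.010,-0.356,0,92],[0,-0.010,-0.356,0,92],[0,-0.010,-0.356,0,92],[0,-0.010,-0.356,0,92],[0,-0.010,-0.356,0,92],[0,-0.010,-0.356,0,92],[0,-0.010,-0.356,0,92],[0,-0.010,-0.356,0,92],[0,-0.010,-0.356,0,92],[0,-0.010,-0.356,0,92],[0,-0.010,-0.356,0,92]]]' 60;python3 - <<'E'
from h import *
s=monitor.sense(); print(s['eef_pos'],s['ee_rot'],s['grip_width'],np.round(s['joints'],2))
p,d=vision.capture('wrist'); cv2.imwrite('pics/w14.png',p[:,:,::-1])
W=world('wrist',p,d,(np.array(s['eef_pos']),s['ee_rot']))
m=((W[:,:,2]>6)&(W[:,:,2]<20)&(d>0)).astype(np.uint8)
n,l,st,ce=cv2.connectedComponentsWithStats(m)
for k in range(1,n):
    if st[k,4]<200: continue
    P=W[l==k]; print(ce[k].round(),st[k,4],P.min(0).round(1),P.max(0).round(1))
    H=P[(P[:,0]<622)&(P[:,0]>560)&(abs(P[:,1])<40)]
    if len(H)>100: print(cv2.fitLine(H[:,:2].astype(np.float32),cv2.DIST_L2,0,.01,.01).ravel())
p,d=vision.capture('side'); cv2.imwrite('pics/s14.png',p[:,:,::-1])
E
```

```text
time_s: 22.55
eef_pos: [629.7, 358.0, 147.6]
ee_rot: [-0.001, 0.996, 0.085, 0.003]
force: [0.9, -0.3, 0.2]
grip_width: 0.497
time_s: 24.05
eef_pos: [618.7, 1.7, 142.3]
ee_rot: [0.0, 0.632, 0.775, 0.0]
force: [0.3, -0.6, 0.2]
grip_width: 0.498
[618.71065557   1.66019046 142.30470082] [3.11678622e-05 6.31927231e-01 7.75027724e-01 1.92212201e-05] 0.49815612700591483 [-0.19  0.57  1.29  0.    1.28 -1.96]
[334.   8.] 655 [481.7 -31.4   6.2] [499.    0.8  20. ]
[323. 245.] 7295 [559. -17.   6.] [695.5  40.3  17.3]
[ 9.7934914e-01  2.0217635e-01  5.9079614e+02 -2.9969375e+00]
[151. 193.] 593 [ 609.2 -145.5    6. ] [ 650.8 -106.2   19.9]
[343. 384.] 903 [739.7  16.2   6. ] [782.2  87.2  20. ]
[550. 428.] 241 [744.9 207.1  12.9] [763.2 223.7  19.9]
```

View pics/w14.png

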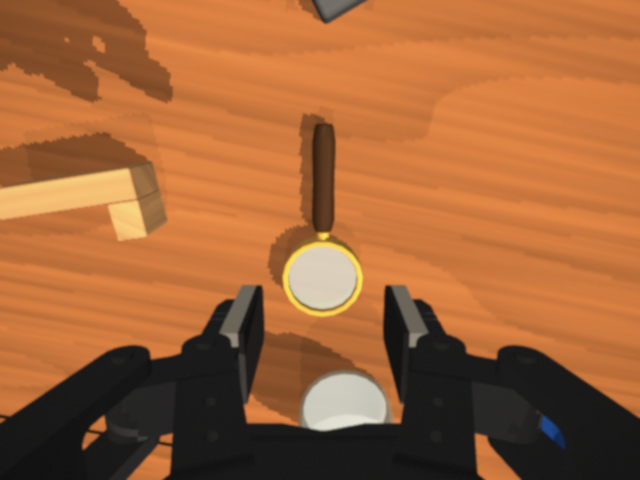

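View pics/s14.png

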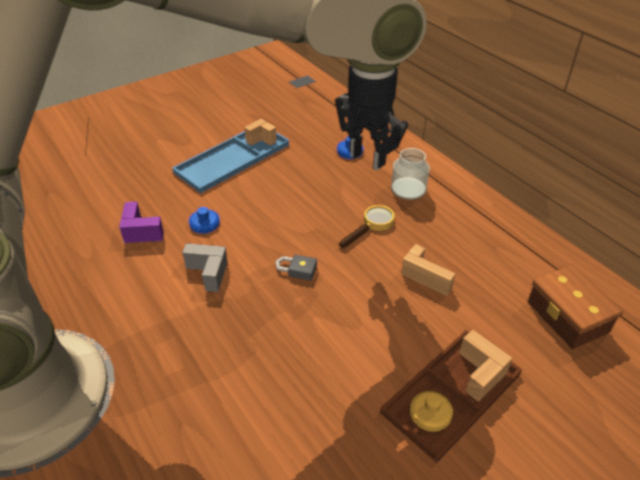

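The small block sits in the tin's short pocket at (261,133) in the side view. In the wrist view the magnifier handle runs from (322,125) to (322,230), aligned with the tool. Descend in a guarded way, then check the tip height.

```bash
python3 -m pendant '[[[0.3,0,0,-0.05,0],[0.3,0,0,-0.10,0],[0.3,0,0,-0.13,0],[0.3,0,0,-0.145,0],[0.3,0,0,-0.153,0],[0.3,0,0,-0.158,0],[0.3,0,0,-0.158,0],[0.3,0,0,-0.158,0]]]' 60
python3 - <<'E'
from h import *
s=monitor.sense(); print(s['eef_pos'],s['force'],s['grip_width'])
p,d=vision.capture('wrist'); cv2.imwrite('pics/w15.png',p[:,:,::-1])
W=world('wrist',p,d,(np.array(s['eef_pos']),s['ee_rot']))
for u in (260,270,276,372,380):
    print(u,[(v,int(W[v,u,2])) for v in range(270,320,4)])
E
```

```text
time_s: 24.95
eef_pos: [619.5, 1.5, -14.5]
ee_rot: [0.001, 0.631, 0.776, 0.001]
force: [-0.8, -0.3, 0.1]
grip_width: 0.354
[619.49782764   1.47578324 -14.50148475] [-0.80701253 -0.28626925  0.11593349] 0.35427979650829144
260 [(270, 0), (274, 0), (278, -1), (282, -1), (286, -1), (290, 15), (294, 17), (298, 21), (302, 24), (306, 27), (310, 29), (314, 31), (318, 35)]
270 [(270, -1), (274, -2), (278, -1), (282, 147), (286, 11), (290, 14), (294, 18), (298, 21), (302, 23), (306, 28), (310, 31), (314, 32), (318, 34)]
276 [(270, 0), (274, -1), (278, 0), (282, 0), (286, 11), (290, 14), (294, 18), (298, 21), (302, 22), (306, 23), (310, 23), (314, 23), (318, 23)]
372 [(270, -1), (274, -1), (278, 0), (282, 0), (286, 11), (290, 13), (294, 17), (298, 21), (302, 24), (306, 26), (310, 25), (314, 26), (318, 25)]
380 [(270, -1), (274, 0), (278, 0), (282, 0), (286, 11), (290, 14), (294, 16), (298, 21), (302, 24), (306, 26), (310, 29), (314, 32), (318, 34)]
```

View pics/w15.png

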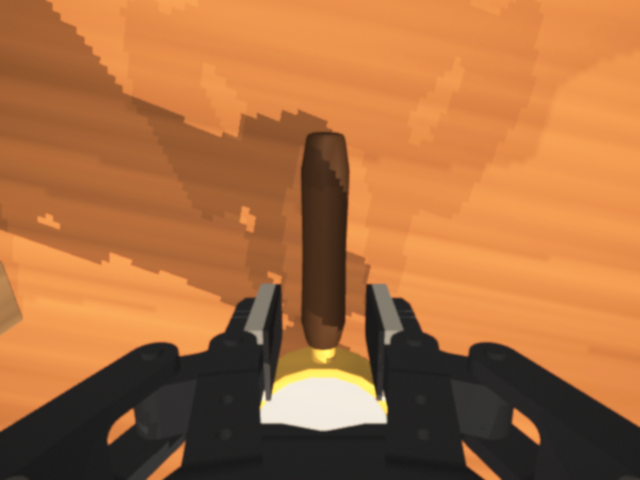

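Tips are about 11 mm above the table, straddling the handle at (325,310). Lower 7 mm and grip.

```bash
python3 -m pendant '[[[0.3,0,0,-0.004,0],[0.3,0,0,-0.007,0],[0.3,0,0,-0.007,0],[1,0,0,-0.007,0],[1,0,0,-0.007,0],[1,0,0,-0.007,0],[1,0,0,-0.007,0],[1,0,0,-0.007,0]]]' 50
```

```text
time_s: 25.8
eef_pos: [620.7, 1.5, -19.7]
ee_rot: [0.002, 0.631, 0.776, 0.001]
force: [-2.5, 0.8, 20.3]
grip_width: 0.158
```

```bash
python3 -m pendant '[[[1,0,0,0.005,0],[1,0,0,0.012,0],[1,0,0,0.03,0],[1,0,0,0.06,0],[1,0,0,0.10,0],[1,0,0,0.12,0],[1,0,0,0.12,0],[1,0,0,0.12,0]]]' 60
python3 - <<'E'
from h import *
s=monitor.sense(); print(s['eef_pos'],s['force'],s['grip_width'])
p,d=vision.capture('wrist'); cv2.imwrite('pics/w16.png',p[:,:,::-1])
W=world('wrist',p,d,(np.array(s['eef_pos']),s['ee_rot']))
print([(v,W[v,325].round(0).tolist()) for v in range(130,420,20)])
p,d=vision.capture('side'); cv2.imwrite('pics/s16.png',cv2.resize(p[80:280,260:500],(600,500))[:,:,::-1])
E
```

```text
time_s: 26.6
eef_pos: [618.2, 1.7, 96.3]
ee_rot: [-0.001, 0.631, 0.775, -0.0]
force: [-0.7, -0.1, -0.7]
grip_width: 0.16
[618.1754523    1.65863133  96.2518885 ] [-0.74625877 -0.12208505 -0.73519673] 0.15989772458704782
[(130, [557.0, -10.0, 125.0]), (150, [563.0, -9.0, 131.0]), (170, [569.0, -7.0, 131.0]), (190, [574.0, -6.0, 131.0]), (210, [580.0, -5.0, 132.0]), (230, [587.0, -4.0, 130.0]), (250, [593.0, -2.0, 131.0]), (270, [600.0, -1.0, 130.0]), (290, [606.0, 0.0, 131.0]), (310, [612.0, 2.0, 132.0]), (330, [620.0, 3.0, 130.0]), (350, [628.0, 5.0, 130.0]), (370, [636.0, 7.0, 128.0]), (390, [646.0, 9.0, 126.0]), (410, [654.0, 11.0, 125.0])]
```

View pics/w16.png

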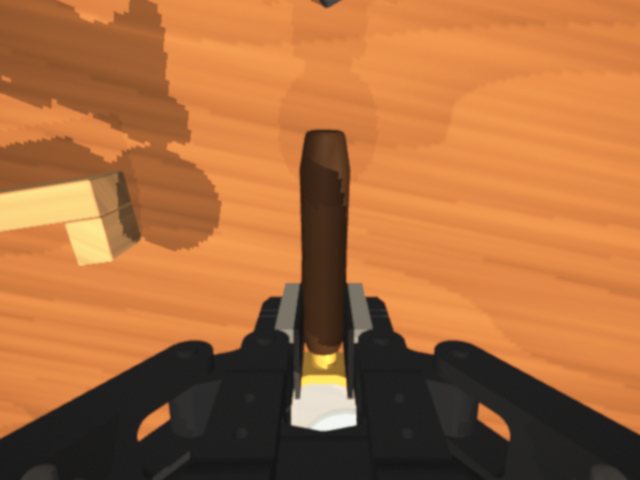

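View pics/s16.png

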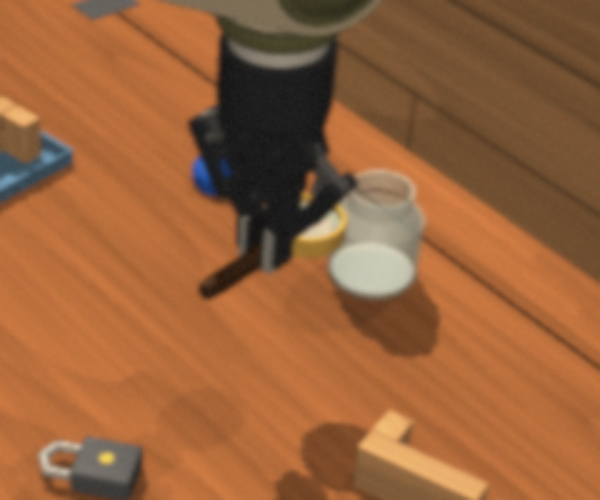

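Held level, lens at (322,400) in the wrist view. Carry it over the long pocket.

```bash
python3 -m pendant '[[[1,-0.131,0.341,0,-1.5],[1,-0.131,0.341,0,-1.5],[1,-0.131,0.341,0,-1.5],[1,-0.131,0.341,0,-1.5],[1,-0.131,0.341,0,-1.5],[1,-0.131,0.341,0,-1.5],[1,-0.131,0.341,0,-1.5],[1,-0.131,0.341,0,-1.5],[1,-0.131,0.341,0,-1.5],[1,-0.131,0.341,0,-1.5],[1,-0.131,0.341,0,-1.5],[1,-0.131,0.341,-0.04,-1.5],[1,-0.131,0.341,-0.075,-1.5],[1,-0.131,0.341,-0.075,-1.5],[1,-0.131,0.341,-0.075,-1.5]]]' 60
python3 - <<'E'
from h import *
s=monitor.sense(); print(s['eef_pos'],s['ee_rot'],s['grip_width'])
p,d=vision.capture('wrist'); cv2.imwrite('pics/w17.png',p[:,:,::-1])
W=world('wrist',p,d,(np.array(s['eef_pos']),s['ee_rot']))
a=np.radians(10.1); c,sn=np.cos(a),np.sin(a)
D=W-np.array([533,351.5,0]); X=c*D[:,:,0]+sn*D[:,:,1]; Y=-sn*D[:,:,0]+c*D[:,:,1]
m=(W[:,:,2]>42)&(W[:,:,2]<60)&(d>0); m[280:]=False
print('handle', [np.percentile(q[m],[1,99]).round(1) for q in (X,Y)],np.percentile(W[:,:,2][m],90))
r=(W[:,:,2]>9)&(W[:,:,2]<20)&(d>0); print('rim',[np.percentile(q[r],[.5,99.5]).round(1) for q in (X,Y)])
E
```

```text
time_s: 28.2
eef_pos: [488.5, 341.9, 22.9]
ee_rot: [0.0, 0.642, 0.767, 0.0]
force: [1.1, 0.2, 0.1]
grip_width: 0.156
[488.50926381 341.88057559  22.94592702] [5.32488162e-05 6.41965198e-01 7.66733774e-01 4.82247254e-05] 0.15559593214477707
handle [array([-106.8,  -61.1]), array([-8.1,  6.9])] 57.721494366649154
rim [array([-151.4,   -9.7]), array([-118.8,   50.8])]
```

View pics/w17.png

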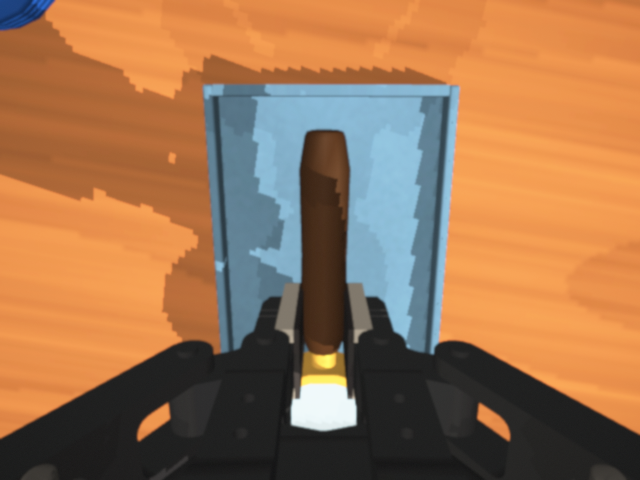

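```bash
python3 -m pendant '[[[1,0,0,-0.02,0],[1,0,0,-0.03,0],[1,0,0,-0.035,0],[1,0,0,-0.038,0],[1,0,0,-0.038,0],[1,0,0,-0.038,0]]]' 60
```

```text
time_s: 28.85
eef_pos: [488.0, 342.8, -15.2]
ee_rot: [0.0, 0.641, 0.767, 0.0]
force: [0.6, 0.2, -1.8]
grip_width: 0.152
```

```bash
python3 -m pendant '[[[1,0,0,-0.001,0],[1,0,0,-0.002,0],[1,0,0,-0.002,0]]]' 60
```

```text
time_s: 29.15
eef_pos: [488.1, 342.8, -15.6]
ee_rot: [0.0, 0.641, 0.767, 0.0]
force: [-5.6, -4.5, 16.5]
grip_width: 0.159
```

Contact with the floor. Release and lift.

```bash
python3 -m pendant '[[[0.3,0,0,0,0],[0.3,0,0,0,0],[0.3,0,0,0,0],[0.3,0,0,0.01,0],[0.3,0,0,0.03,0],[0.3,0,0,0.07,0],[0.3,0,0,0.12,0],[0.3,0,0,0.17,0],[0.3,0,0,0.2,0],[0.3,-0.15,-0.25,0.25,0],[0.3,-0.15,-0.25,0.25,0],[0.3,-0.15,-0.25,0.25,0],[0.3,-0.15,-0.25,0.25,0],[0.3,-0.15,-0.25,0.25,0],[0.3,-0.15,-0.25,0.25,0],[0.3,-0.15,-0.25,0.25,0],[0.3,-0.15,-0.25,0.25,0],[0.3,-0.15,-0.25,0.25,0]]]' 60
python3 - <<'E'
from h import *
p,d=vision.capture('top'); cv2.imwrite('pics/t18.png',p[:,:,::-1])
p2,d2=vision.capture('side'); cv2.imwrite('pics/s18.png',p2[:,:,::-1])
W=world('top',p,d); 
def loc(c,ang):
    a=np.radians(ang); D=W-np.array([*c,0]); return np.cos(a)*D[:,:,0]+np.sin(a)*D[:,:,1], -np.sin(a)*D[:,:,0]+np.cos(a)*D[:,:,1]
def rep(n,XY,x,y,z):
    X,Y=XY; m=(X>x[0])&(X<x[1])&(Y>y[0])&(Y<y[1])&(W[:,:,2]>z[0])&(W[:,:,2]<z[1])&(d>0)
    P=np.c_[X[m],Y[m]].astype(np.float32); r=cv2.minAreaRect(P); print(n,len(P),np.round(r[0],1),np.round(r[1],1),round(r[2],1),'z med/10/90',np.percentile(W[:,:,2][m],[10,50,90]).round(1))
T=loc((532.5,350.6),10.1); K=loc((513.4,-351.1),9)
rep('mag',T,(-117,39),(-43,43),(12,35)); rep('small',T,(47,117),(-43,43),(38,60)); rep('large',K,(5,100),(-60,60),(38,60)); rep('knob',K,(-95,-5),(-46,46),(31,60))
m=((W[:,:,2]>7)&(W[:,:,2]<60)&(d>0)).astype(np.uint8)
n,l,st,ce=cv2.connectedComponentsWithStats(m)
for c in [(396,179),(331,264),(296,126)]:
    k=l[c[1],c[0]]; 
    if k: P=W[l==k]; r=cv2.minAreaRect(P[P[:,2]>np.percentile(P[:,2],90)-5][:,:2].astype(np.float32)); print(c,np.round(r[0],1))
E
```

```text
time_s: 30.95
eef_pos: [338.0, 93.2, 232.2]
ee_rot: [-0.0, 0.641, 0.767, 0.0]
force: [-0.0, -0.1, -0.5]
grip_width: 0.351
mag 912 [-37.1  -9.6] [135.9  57.1] 11.7 z med/10/90 [13.9 17.1 20.6]
small 415 [80.5  0.2] [50.2 51. ] 88.2 z med/10/90 [41.9 44.  46.2]
large 749 [49.7 -1. ] [73.  71.8] 89.2 z med/10/90 [41.9 44.1 46.1]
knob 103 [-49.8   0.8] [20.4 20. ] 80.0 z med/10/90 [35.  37.9 39.7]
(396, 179) [ 643.9 -158.3]
(331, 264) [463.  -12.3]
```

View pics/t18.png

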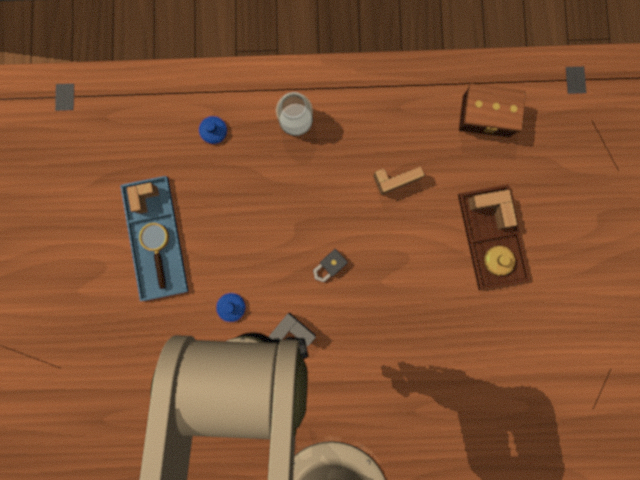

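View pics/s18.png

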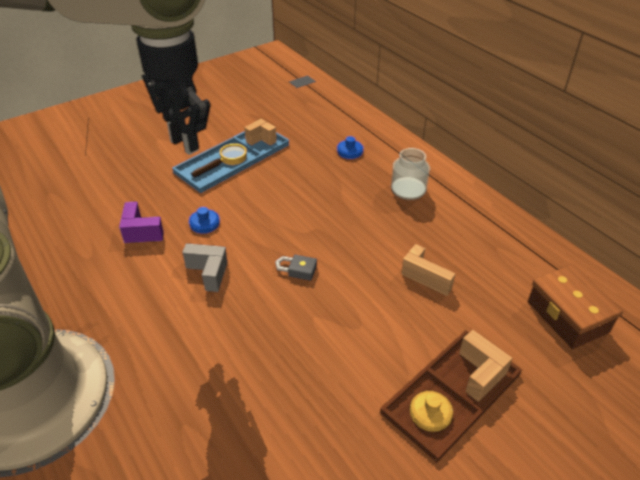

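All four things lie in their pockets. The uneven block (400,180), padlock (330,266) and jar (295,115) have not moved. One last check: is the magnifier level, and are the disc and blocks level too?

Run:
```python
from h import *
p,d=vision.capture('top'); W=world('top',p,d)
def loc(c,ang):
    a=np.radians(ang); D=W-np.array([*c,0]); return np.cos(a)*D[:,:,0]+np.sin(a)*D[:,:,1], -np.sin(a)*D[:,:,0]+np.cos(a)*D[:,:,1]
X,Y=loc((532.5,350.6),10.1)
for x0 in range(-110,40,12):
    m=(X>x0)&(X<x0+12)&(abs(Y)<40)&(W[:,:,2]>11)&(W[:,:,2]<40)&(d>0)
    if m.sum()>5: print(x0,m.sum(),np.percentile(W[:,:,2][m],[50,85]).round(1),'y',np.median(Y[m]).round(1))
K=loc((513.4,-351.1),9)
def tilt(n,XY,c,rx,z):
    x,y=XY[0]-c[0],XY[1]-c[1]; m=(np.hypot(x,y)<rx)&(W[:,:,2]>z[0])&(W[:,:,2]<z[1])&(d>0)
    s=np.linalg.lstsq(np.c_[x[m],y[m],np.ones(m.sum())],W[:,:,2][m],rcond=None)[0]; print(n,m.sum(),s.round(3))
tilt('lid',K,(-49,1),27,(15,25)); tilt('large',K,(50,-1),52,(40,50)); tilt('small',(X,Y),(80,0),36,(40,50))
```

```text
-110 34 [17.1 20.2] y -2.1
-98 48 [18.8 20.4] y -3.1
-86 44 [18.1 20.6] y -2.5
-74 43 [18.2 20.6] y -3.5
-62 46 [18.2 20.8] y -3.7
-50 44 [19.1 20.9] y -3.4
-38 38 [16.5 19.8] y -3.0
-26 115 [16.9 20.7] y -2.1
-14 157 [15.4 18.6] y -1.8
-2 166 [16.3 18.5] y -1.1
10 136 [15.9 19.2] y -0.8
22 53 [18.7 20.4] y -0.4
34 83 [14.  15.9] y 1.2
lid 439 [-1.0000e-02 -7.0000e-03  1.9342e+01]
large 733 [-5.0000e-03 -3.0000e-03  4.4204e+01]
small 398 [5.0000e-03 6.0000e-03 4.4166e+01]
```

Everything is level and at floor height. Hand in.

```bash
python3 -c "
from rig import order,monitor
print(order.finish_job()); print(monitor.sense()['time_s'])"
```

```text
the job is handed in; nothing more can be done
None
the job is handed in; nothing more can be done
```

Both kits are made up and handed in at about 31 s of the 96 s allowed. The tin holds the magnifying glass in its long pocket and the small corner block in its short pocket. The tray holds the brass lid in its near pocket and the large corner block in its far pocket.

**Last checks (top camera):**

| Thing | Position in its container's frame | Height and level |
|---|---|---|
| Small block | x 80, y 0 mm (tin) | top at 44 mm, slope under 0.01 |
| Large block | x 50, y -1 mm (tray) | top at 44 mm, slope under 0.01 |
| Lid | x -50, y 1 mm (tray) | disc top at 19 mm, slope about 0.01 |
| Magnifier | x about -38, y about -2 mm (tin) | about 20 mm along the handle and at the lens end |

The uneven block and padlock moved 3 mm or less by measurement, which is within the camera error. The jar was only checked by eye and looks unmoved. The gripper was clear of everything.

**What failed or disagreed:**
- **Missed grip:** my first try at the lid closed on nothing. The fingertips proved to end about 20–25 mm short of the stated TCP, so I gripped that much lower from then on.
- **Camera mismatch:** the wrist and top cameras differed by about 2–3 mm. I used values between the two.

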